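# Lower the lid of the gloss-meter case

## Task

The gloss-meter case on the bench stands open, its lid leaning back past upright. From behind, nudge the lid over the top with the fingers, catch it from underneath on the outside of the fingers as it falls, while it is still well open, and lower it slowly onto the case until it is fully shut, without letting it drop or slam. Never grip the lid or push it hard, and leave everything else on the bench where it is.

Things in the scene. Friction and masses are not known exactly. Their poses are not given: they have to be found in the camera images.
- case: black open instrument case, 135 (x) x 240 (y) x 75 mm, a blue gloss meter and white tile in its foam, on a stone block 180 x 270 x 80 mm; block and case are one fixed piece. Origin: centre of the block's underside, on the bench. x points from the lid's free edge to the hinge, y along the hinge, z up. The case rim is 155 mm above the bench.
- lid_hinge (a point): centre of the lid's hinge axis, in the case's frame 70 mm behind (x) and 159 mm above its origin; the hinge axis runs along the case's y axis
- lid_edge (a point): centre of the lid's free edge, mid-thickness, 170 mm from the hinge axis. The lid is a flat plate 170 x 240 x 8 mm, centred on the hinge axis, 0.25 to 0.4 kg; its last 40 mm, an orange lip, juts out 32 mm beyond the case's front wall when shut, so a finger can stay under it to the very end. Axes turn with the lid: x from edge to hinge, z out of its outer face (up when shut).
- lid (a joint): opening angle of the lid (rad): 0 shut, 1.57 upright, 1.82 fully back at its stop. No spring or latch: beyond upright it rests leaning back; before upright it falls shut. A weak damper limits the fall to about cos(angle) x 0.8 to 1.2 rad/s: from 1.48 to 0.6 rad takes 2 to 3 s; let go at any angle it slams. Tipping it or holding it at the lip takes under 3 N.
- pad: grey backing pad, disc 100 mm across, 35 mm high; leave alone; origin under its centre
- wedge: light wooden block 90 x 45 x 30 mm on the hinge side of the case; leave alone; origin under its centre
- sample: stone sample tile 80 x 80 x 12 mm lying before the lid's lip; leave alone; origin under its centre
- spray: blue bottle 64 mm across, 170 mm high; leave alone; origin under its centre
- paste: amber jar 72 mm across, 70 mm high; leave alone; origin under its centre
- scraper: spatula lying on the bench; leave alone
- brush: brush lying on the bench; leave alone

How it is judged:
On the way, in this order (a step that is already met when the one before it is completed fails the run):
1. the lid is tipped forward past upright (value of joint lid below 1.5 rad).
2. the falling lid is caught from underneath on the fingers, still 0.25 to 1.3 rad open (value of joint lid between 0.25 and 1.3 rad and contact force between the fingers and lid above 0.3 N and z of the grasp point in the frame of lid_edge below 0.012 m), for 0.25 s.
At the end, for the whole second after the job is handed in: the lid is shut (angle below 0.025 rad, 4 mm at its edge) and at rest (value of joint lid below 0.025 rad and velocity of joint lid between -0.05 and 0.05 rad/s); the robot touches nothing.
It fails at once if the lid drops or slams: it closes faster than 0.6 rad/s (10 cm/s at its edge) when less than 0.3 rad open (the last 7 mm do not count) (value of joint lid between 0.04 and 0.3 rad and velocity of joint lid below -0.6 rad/s).
It fails at once if the lid is gripped between the fingers (grasp point inside the plate while they touch it) (contact force between the fingers and lid above 0.3 N and z of the grasp point in the frame of lid_edge between -0.004 and 0.004 m and x of the grasp point in the frame of lid_edge between 0 and 0.17 m and y of the grasp point in the frame of lid_edge between -0.12 and 0.12 m).
It fails at once if the lid is pushed or gripped hard (over 25 N) (contact force between the fingers and lid above 25 N).
It fails at once if another thing on the bench is moved by more than 15 mm (distance of any of pad, wedge, sample, spray, paste, scraper, brush from where it was at the start of the episode above 0.015 m).
It also fails if it takes over 58 s, if anything falls off the work surface, if the arm or the gripper's body presses on something with over 40 N, if the wrist force passes 120 N, or if a joint passes its speed limit or range.

## Robot

A 6-joint arm with a two-finger parallel gripper is mounted at the origin on the work surface. World frame = base frame: x ahead of the robot, y to its left, z up, the work surface at z = 0. Lengths are in m, angles in rad, forces in N, time in s.
With the tool pointing down it reaches from about 0.35 to 0.775 m from the base axis. Payload 5.5 kg.
Tool frame: the origin (TCP) lies at the very end of the fingers, on their centre line; the grasp point (between the pads) lies 19 mm behind it; z points along the fingers, y is the line along which they close (so a half turn about z gives the same grasp; the last joint's range is limited). The gripper opens to 85 mm and grips with 20 to 120 N. Pads are 22 mm wide; open, the fingers measure 114 mm over their backs; the gripper's body (76 mm by 85 mm) begins 54 mm behind the grasp point. The pads swing forward as they close: fully open they stand 13 mm farther back than shut.
Start: joints at [-1.347, 0.313, 0.046, 1.304, 0, 1.431], TCP at [0.205, -0.537, 0.231] pointing down, gripper open.
Joint ranges: [-2.76, 2.76], [-0.86, 1.69], [-1.03, 1.26], [-2.2, 2.34], [-1.47, 1.5], [-3.14, 3.14]. Speed limits (rad/s): [2.57, 2.57, 3.14, 3.14, 3.14, 3.14].

## Interface

Orientations are given as a rotation vector (axis times angle).
In Python, from station import bot gives the robot as it stands.
- The arm moves only by the shell command python3 -m inch 'ROWS' [FORCE]. ROWS is JSON, a list of rows, each a list of 5 numbers: the shift along the tool's x, y, z in m, then the turn about the tool's z in rad, then the gripper command: -1 is fully open, 1 is shut, values between are in proportion. A call has 1 to 20 rows; each row shifts and turns the commanded pose from where the row before left it, along the tool's axes as they then stand; what a row does not reach is not made up. A row lasts 1/12 s, in which the tool goes at most 41.7 mm and 7.16 degrees, less where a joint would pass 70% of its speed; a pose out of reach is approached as far as the arm can. A call is refused whole if a number of a shift passes 0.0417 or a number of a turn 0.125, either way. A call with a gripper value outside its range is refused whole. The fingers move at their own pace and stop on an object; FORCE is the grip in N (left out, the last holds). Time passes only in rows, so rows that do not move let the fingers close. It gives the time, the measured TCP pose, the force, the opening and the grip force at its end, in the units of the state.
- bot.observe(): the state, without advancing time (a new reading comes with each control period).
- bot.capture(name): name is "scene" or "top" or "wrist"; returns the picture (400x640x3 uint8, red, green, blue); there is no depth.
- bot.camera_params(name): a dict with "camera_matrix" (3x3 intrinsics, pixels), "camera_from_world" (4x4, takes a point from world to camera coordinates). Camera axes: x right, y up, looking along -z (the intrinsics and any distortion apply to the point x, -y, -z); pixel columns grow to the right and rows downward; lengths in m; the calibration is good to about 2 mm. A picture is of the moment at which its call begins: read the wrist's pose just before it. camera_params takes no time and is no camera call; for the wrist camera it gives the pose at the moment of the call.
- bot.hand_in(): hands the job in; it is judged then, once.
The state is a dict: "clock": time; "qpos": joint angles; "dq": joint speeds; "effort": joint torques, N m; "tcp_pos": TCP position; "orientation": TCP orientation; "wrist_force": force on the tool from outside, world axes, zero at the start; "ft_torque": the same for the moment, N m; "width": finger opening in m; "gripper_force": force on a finger pad.
Only numpy, scipy, OpenCV 4.12 (cv2) and the standard library are available. Lean on these libraries where they do the work, as an engineer would, in place of code of your own. Each camera call takes 0.05 s, during which the arm holds its last target. There are 200 camera calls.

## Working session

There is one attempt and no reset: what is moved stays moved. The work goes in short steps, Python scripts to look and compute and a shell command to move; the robot and the scene stay as the last step left them, time stands still between calls to the robot, and variables do not carry over. Pictures are saved under pics/ and viewed, at most 10 in all, crops included, and the job is handed in when it is done.

```bash
mkdir -p pics; ls
python3 - <<'E'
from station import bot
import cv2,numpy as np
s=bot.observe();print(s)
for n in("scene","top"):
    im=bot.capture(n);cv2.imwrite(f"pics/{n}0.png",im[...,::-1]);p=bot.camera_params(n)
    print(n,np.round(p["camera_matrix"],1).tolist(),np.round(p["camera_from_world"],3).tolist(),[k for k in p])
E
```

```text
pics
{'clock': 0.0, 'qpos': array([-1.34658383e+00,  3.14006327e-01,  4.49627076e-02,  1.30362298e+00,
        1.08571863e-05,  1.43117463e+00]), 'dq': array([ 1.89515901e-03,  1.39946809e-04,  6.26388398e-04, -4.25238782e-04,
        1.16745466e-03, -9.87725109e-05]), 'effort': array([ 1.67017475e-03, -4.80628538e+01,  2.98532420e+01,  1.93752546e-02,
        2.82061461e-05, -4.09508289e-06]), 'tcp_pos': array([ 0.20448326, -0.53684633,  0.23039887]), 'orientation': array([-3.08791398e+00, -5.68024220e-01,  1.07116092e-04]), 'wrist_force': array([ 0.06611683, -0.01298867,  0.02246901]), 'ft_torque': array([ 0.01527368, -0.01878474,  0.00943992]), 'gripper_force': 0.0, 'width': 0.08578973158669684}
scene [[386.2, 0.0, 321.9], [0.0, 386.2, 204.4], [0.0, 0.0, 1.0]] [[-0.273, 0.962, 0.009, 0.162], [-0.583, -0.173, 0.794, 0.231], [0.766, 0.211, 0.608, -1.757], [0.0, 0.0, 0.0, 1.0]] ['camera_matrix', 'camera_from_world']
top [[425.3, 0.0, 324.3], [0.0, 425.3, 207.2], [0.0, 0.0, 1.0]] [[-0.011, -1.0, -0.024, 0.03], [0.996, -0.013, 0.084, -0.607], [-0.085, -0.022, 0.996, -1.225], [0.0, 0.0, 0.0, 1.0]] ['camera_matrix', 'camera_from_world']
```

View pics/scene0.png

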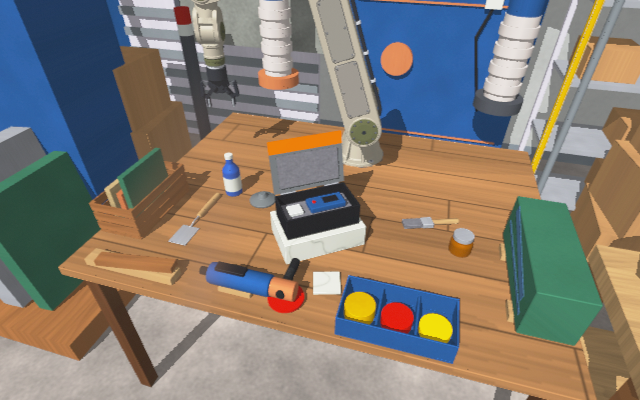

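View pics/top0.png

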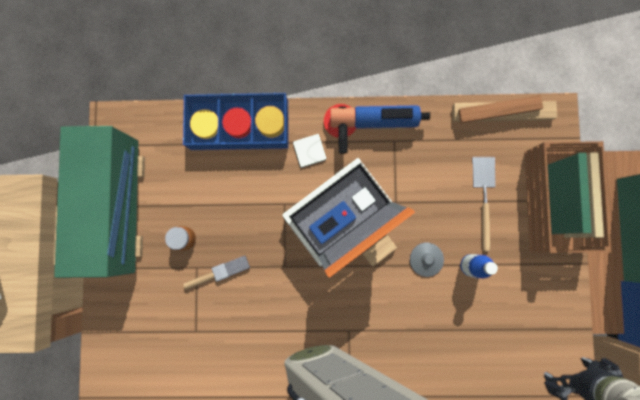

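The scene view shows the open case mid-bench with its lid leaning toward the robot, and the orange lip at about (305,143). In the top view the lip runs from (327,273) to (413,208). The case's far corner is near (358,162), the wedge at (380,250), the pad at (427,259) and the sample at (310,151).

```bash
cat > h.py <<'E'
import numpy as np,cv2
from station import bot
def ray(n,uv,z,p=None):
    p=p or bot.camera_params(n);T=np.array(p["camera_from_world"]);K=np.array(p["camera_matrix"])
    d=np.linalg.inv(K)@[uv[0],uv[1],1];d=T[:3,:3].T@(d*[1,-1,-1]);c=-T[:3,:3].T@T[:3,3]
    return c+d*(z-c[2])/d[2]
def proj(n,P):
    p=bot.camera_params(n);T=np.array(p["camera_from_world"]);q=T[:3,:3]@P+T[:3,3]
    q=np.array(p["camera_matrix"])@(q*[1,-1,-1]);return q[:2]/q[2]
E
python3 - <<'E'
from h import *
for n in("top","scene"):
    im=cv2.imread(f"pics/{n}0.png");h=cv2.cvtColor(im,cv2.COLOR_BGR2HSV)
    m=cv2.inRange(h,(8,200,180),(18,255,255)); m[:120]=0 
    if n=="top": m[:200]=0;m[300:]=0
    else: m[170:]=0;m[:,:262]=0;m[:,350:]=0
    c=max(cv2.findContours(m,0,1)[0],key=cv2.contourArea)
    b=cv2.boxPoints(cv2.minAreaRect(c));print(n,b.round(1).tolist(),cv2.contourArea(c))
    if n=="top":
        for q in b: print(ray(n,q,.324).round(3))
im=cv2.imread("pics/top0.png")[140:290,270:430]
cv2.imwrite("pics/c1.png",cv2.resize(im,None,fx=5,fy=4,interpolation=2)[:600,:800])
E
```

```text
Traceback (most recent call last):
ValueError: max() iterable argument is empty
```

Run:
```python
from h import *
im=cv2.imread("pics/top0.png");h=cv2.cvtColor(im,cv2.COLOR_BGR2HSV)
print(h[240,370],h[241,369],h[225,392],h[262,342])
m=cv2.inRange(h,(4,190,150),(18,255,255)); m[:200]=0;m[300:]=0;m[:,:300]=0;m[:,440:]=0
c=max(cv2.findContours(m,0,1)[0],key=cv2.contourArea)
b=cv2.boxPoints(cv2.minAreaRect(c));print(b.round(1).tolist(),cv2.contourArea(c))
for q in b: print(ray("top",q,.324).round(3))
im=im[140:290,270:430]
cv2.imwrite("pics/c1.png",cv2.resize(im,None,fx=5,fy=4,interpolation=2)[:600,:800])
```

```text
[ 12 171 225] [ 11 176 223] [ 12 173 228] [ 11 176 224]Traceback (most recent call last):
  File "<stdin>", line 5, in <module>
ValueError: max() iterable argument is empty
```

Run:
```python
from h import *
im=cv2.imread("pics/top0.png");h=cv2.cvtColor(im,cv2.COLOR_BGR2HSV)
m=cv2.inRange(h,(5,145,190),(16,255,255)); m[:200]=0;m[300:]=0;m[:,:300]=0;m[:,440:]=0
c=max(cv2.findContours(m,0,1)[0],key=cv2.contourArea)
b=cv2.boxPoints(cv2.minAreaRect(c));print(b.round(1).tolist(),cv2.contourArea(c))
for q in b: print(ray("top",q,.324).round(3))
im=im[140:290,270:430]
cv2.imwrite("pics/c1.png",cv2.resize(im,None,fx=5,fy=4,interpolation=2)[:600,:800])
```

```text
[[324.1000061035156, 270.20001220703125], [409.70001220703125, 205.60000610351562], [414.6000061035156, 212.10000610351562], [328.8999938964844, 276.6000061035156]] 752.5
[0.443 0.018 0.324]
[ 0.583 -0.174  0.324]
[ 0.569 -0.184  0.324]
[0.428 0.008 0.324]
```

View pics/c1.png

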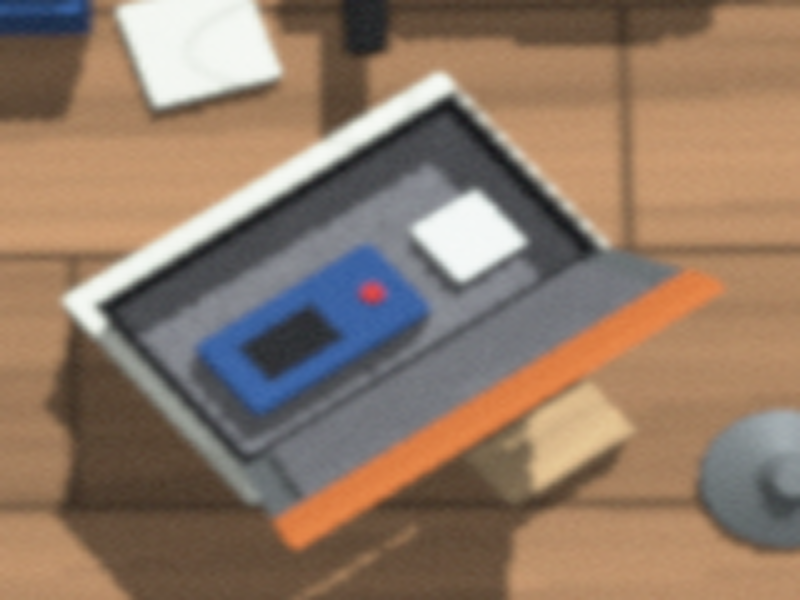

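The crop shows the lip's back edge running from about (328.9,276.6) to (414.6,212.1). The front rim corners are at about (360.4,164.3) and (290.6,215.7), and the wedge is under and behind the lid at about (380,250).

```bash
cat >> h.py <<'E'
def case(): # origin, rotation
    a=ray("top",(328.9,276.6),.323);b=ray("top",(414.6,212.1),.323)
    y=(b-a)[:2];y/=np.linalg.norm(y);x=np.array([y[1],-y[0]])
    R=np.array([[x[0],y[0],0],[x[1],y[1],0],[0,0,1.]])
    o=(a+b)/2;o[2]=0;o=o-R[:,0]*.116
    return o,R
E
python3 - <<'E'
from h import *
o,R=case();print(o,np.arctan2(R[1,0],R[0,0]))
f=lambda uv,z:(R.T@(ray("top",uv,z)-o)).round(3)
for uv,z,t in[((360.4,164.3),.155,"rim -67.5,+120"),((290.6,215.7),.155,"rim -67.5,-120"),((357.8,158),.08,"block -90,135"),((284,215.5),.08,"-90 -135"),
 ((380,253),.03,"wedge"),((427,259),.035,"pad"),((310,151),.012,"sample"),((484,266),.17,"spray")]: print(t,f(uv,z))
r=cv2.Rodrigues(bot.observe()["orientation"])[0];print(r.round(3),(R.T@r).round(3))
print("robot base in case",R.T@-o)
for P in[(.07,0,.159),(-.0675,.12,.155),(-.0675,-.12,.155),(.112,0.12,.324),(.112,-0.12,.324)]: print(proj("scene",o+R@P).round(1))
E
```

```text
[ 0.59229119 -0.02014424  0.        ] -2.511316610586082
rim -67.5,+120 [-0.061  0.115  0.155]
rim -67.5,-120 [-0.062 -0.114  0.155]
block -90,135 [-0.089  0.132  0.08 ]
-90 -135 [-0.083 -0.132  0.08 ]
wedge [0.166 0.024 0.03 ]
pad [0.26  0.121 0.035]
sample [-0.201  0.042  0.012]
spray [0.339 0.205 0.17 ]
[[ 0.935  0.356 -0.   ]
 [ 0.356 -0.935  0.002]
 [ 0.    -0.002 -1.   ]] [[-0.965  0.263 -0.001]
 [ 0.263  0.965 -0.001]
 [ 0.    -0.002 -1.   ]]
robot base in case [ 0.46661886 -0.36535117  0.        ]
[309.1 187.4]
[285.4 221.8]
[360.1 205. ]
[266.2 142.4]
[340.  130.4]
```

Case frame checks out: the rim corners, the block corners and the lip width agree to about 5 mm. Plan: close the fingers and turn tool x to face case −x. Push from behind at lip height, hop over the top and catch the lid on the finger sides.

```bash
cat >> h.py <<'E'
def st():
    s=bot.observe();o,R=case();r=cv2.Rodrigues(s["orientation"])[0]
    p=R.T@(s["tcp_pos"]-o);t=R.T@r
    print("t%.2f"%s["clock"],"tcp",p.round(4),"toolx",t[:,0].round(3),"F",(R.T@s["wrist_force"]).round(2),"w%.3f"%s["width"])
E
python3 -m inch '[[0,0,-0.02,-0.0885,1],[0,0,-0.02,-0.0885,1],[0,0,-0.02,-0.0885,1],[0,0,-0.02,0,1],[0,0,0,0,1]]'; python3 -c "from h import *;st()"
```

```text
clock: 0.52
tcp_pos: [0.2049, -0.5386, 0.3151]
orientation: [2.982, 0.971, -0.001]
wrist_force: [0.8, 0.2, 0.3]
width: 0.0257
gripper_force: 0.0
t0.52 tcp [0.6185 0.1905 0.3151] toolx [-1.     0.001 -0.002] F [-0.78  0.3   0.32] w0.026
```

```bash
python3 -m inch '[[0.01,-0.005,0,0,1],[0.025,-0.0105,0,0,1],[0.025,-0.0105,0,0,1],[0.025,-0.0105,0,0,1],[0.025,-0.0105,0,0,1],[0.025,-0.0105,0,0,1],[0.025,-0.0105,0,0,1],[0.025,-0.0105,0,0,1],[0.025,-0.0105,0,0,1],[0.025,-0.0105,0,0,1],[0.025,-0.0105,0,0,1],[0.025,-0.0105,0,0,1],[0.025,-0.0105,0,0,1],[0.025,-0.0105,0,0,1],[0.025,-0.0105,0,0,1],[0.025,-0.0105,0,0,1],[0.02,-0.0105,0,0,1],[0.015,-0.0105,0,0,1],[0.01,-0.005,0,0,1],[0,0,0,0,1]]' >/dev/null
python3 - <<'E'
from h import *
st()
for n in ("top","wrist"): cv2.imwrite(f"pics/{n}1.png",bot.capture(n)[...,::-1])
a=cv2.imread("pics/top1.png")[130:330,250:450];b=cv2.imread("pics/wrist1.png")
cv2.imwrite("pics/m1.png",np.hstack([cv2.resize(a,(400,400)),cv2.resize(b,(400,400))]))
E
```

```text
t2.18 tcp [ 0.1867 -0.0007  0.3102] toolx [-1.    -0.002 -0.001] F [ 0.19  0.41 -0.96] w-0.000
```

View pics/m1.png

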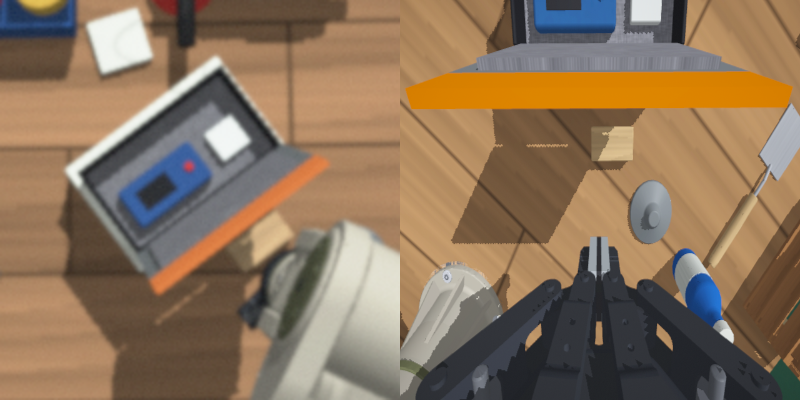

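The top view and wrist view show the fingers shut and centred behind the lip, which is straight and level in the wrist view at rows 85–105, with the wedge well below. Pushing now to just past upright.

```bash
python3 -m inch '[[0.012,0,0.008,0,1],[0.012,0,0.007,0,1],[0.012,0,0,0,1],[0.012,0,0,0,1],[0.007,0,0,0,1],[0.005,0,0,0,1],[0.005,0,0,0,1],[0.005,0,0,0,1],[0.005,0,0,0,1],[0.005,0,0,0,1],[0.005,0,0,0,1],[0.005,0,0,0,1],[0.005,0,0,0,1],[0.005,0,0,0,1]]' >/dev/null
python3 - <<'E'
from h import *
st()
s=bot.capture("scene");w=bot.capture("wrist")
for n,im in(("scene2",s),("wrist2",w)):
    cv2.imwrite(f"pics/{n}.png",im[...,::-1])
cv2.imwrite("pics/m2.png",np.hstack([cv2.resize(s[110:250,240:380],(400,400)),cv2.resize(w,(400,400))])[...,::-1])
o,R=case()
for th in(1.82,1.6,1.5,1.4): print(th,[proj("scene",o+R@[.07-.17*np.cos(th)-.004*np.sin(th),y,.159+.17*np.sin(th)]).round(1) for y in(-.12,.12)])
E
```

```text
t3.45 tcp [0.0874 0.0014 0.2963] toolx [-1.     0.001  0.   ] F [-0.51  0.34 -0.11] w-0.000
1.82 [array([340.5, 131. ]), array([266.5, 143.1])]
1.6 [array([345.2, 134.7]), array([269.4, 147.3])]
1.5 [array([347.3, 137.2]), array([270.9, 150.1])]
1.4 [array([349.5, 140.3]), array([272.4, 153.5])]
```

View pics/m2.png

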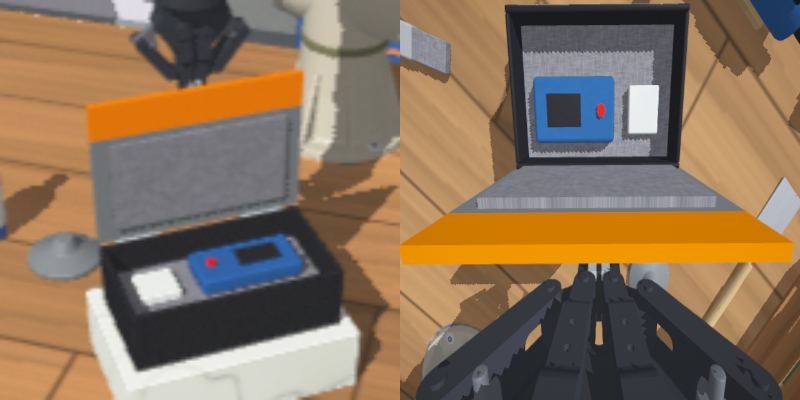

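The scene corners at (270.8,146.8) and (345.7,134.8) put the lid at about 1.60 rad, and the finger geometry says 1.58. Now the last nudge, then hop over and wait in front.

```bash
python3 -m inch '[[0.005,0,0,0,1],[0.005,0,0,0,1],[0.005,0,0,0,1],[0.003,0,0,0,1],[0,0,-0.02,0,1],[0,0,-0.032,0,1],[0.02,0,0,0,1],[0.025,0,0,0,1],[0.025,0,0,0,1],[0.025,0,0,0,1],[0.02,0,0.015,0,1],[0,0,0.028,0,1],[0,0,0.028,0,1],[0,0,0.025,0,1],[0,0,0,0,1]]' >/dev/null
python3 - <<'E'
from h import *
st()
s=bot.capture("scene");w=bot.capture("wrist")
cv2.imwrite("pics/m3.png",np.hstack([cv2.resize(s[110:250,240:380],(400,400)),cv2.resize(w,(400,400))])[...,::-1])
E
```

```text
t4.80 tcp [-0.0435 -0.0006  0.2461] toolx [-1.     0.001 -0.007] F [ 0.84 -0.78 -1.1 ] w0.000
```

View pics/m3.png

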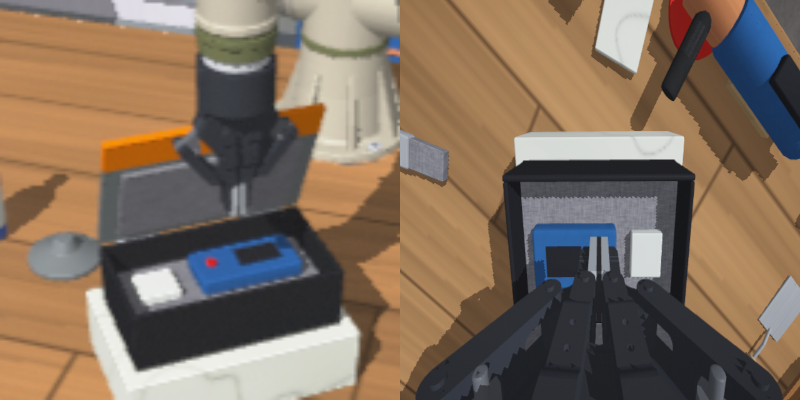

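The lid has tipped: scene corners (275.7,159.7) and (352.7,146.4) give about 1.2 rad, and the fingers stand in front of it. I'll raise them a little so it meets the fingertips, then wait.

```bash
python3 -m inch '[[0,0,-0.008,0,1],[0,0,-0.007,0,1],[0,0,0,0,1],[0,0,0,0,1],[0,0,0,0,1],[0,0,0,0,1],[0,0,0,0,1],[0,0,0,0,1],[0,0,0,0,1],[0,0,0,0,1],[0,0,0,0,1],[0,0,0,0,1],[0,0,0,0,1],[0,0,0,0,1],[0,0,0,0,1],[0,0,0,0,1]]'
python3 - <<'E'
from h import *
st()
s=bot.capture("scene");w=bot.capture("wrist")
cv2.imwrite("pics/m4.png",np.hstack([cv2.resize(s[110:250,240:380],(400,400)),cv2.resize(w,(400,400))])[...,::-1])
o,R=case()
for th in(1.1,1.,.9,.8): print(th,[proj("scene",o+R@[.07-.17*np.cos(th)-.004*np.sin(th),y,.159+.17*np.sin(th)]).round(1) for y in(-.12,.12)])
E
```

```text
clock: 6.23
tcp_pos: [0.6297, 0.0053, 0.2673]
orientation: [2.987, 0.972, 0.0]
wrist_force: [3.7, 0.8, 2.4]
width: -0.0002
gripper_force: 1.8
t6.23 tcp [-0.0452  0.0015  0.2673] toolx [-1.     0.001  0.   ] F [-3.51  1.54  2.35] w-0.000
1.1 [array([355.7, 152.4]), array([277.1, 166.7])]
1.0 [array([357.5, 157.2]), array([278.6, 171.9])]
0.9 [array([359.2, 162.4]), array([280.1, 177.4])]
0.8 [array([360.7, 167.8]), array([281.6, 183.2])]
```

View pics/m4.png

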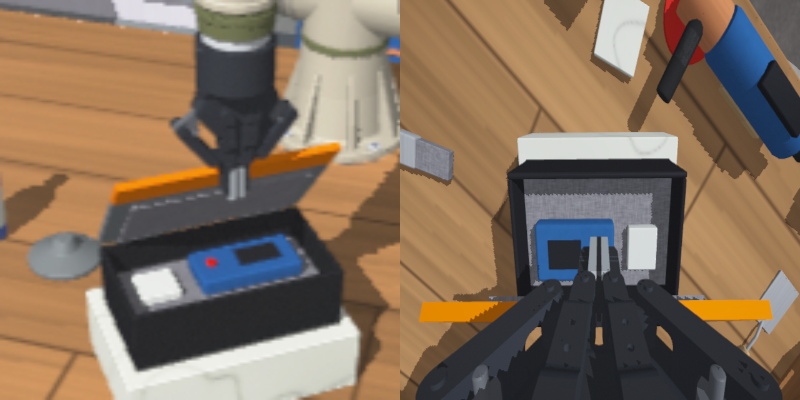

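The wrist force is 3.5 N and the scene lip corner at about (359,161) gives roughly 0.92 rad, so the lid rests on the fingers as expected. Lowering along the arc.

```bash
python3 -m inch '[[0.0019,0,0.0017,0,1],[0.0019,0,0.0017,0,1],[0.0019,0,0.0017,0,1],[0.0019,0,0.0017,0,1],[0.0019,0,0.0017,0,1],[0.0019,0,0.0017,0,1],[0.0019,0,0.0017,0,1],[0.0019,0,0.0017,0,1],[0.0019,0,0.0017,0,1],[0.0018,0,0.0018,0,1]]'>/dev/null; python3 -c "from h import *;st()"
python3 -m inch '[[0.0017,0,0.0019,0,1],[0.0017,0,0.0019,0,1],[0.0017,0,0.0019,0,1],[0.0017,0,0.0019,0,1],[0.0016,0,0.002,0,1],[0.0016,0,0.002,0,1],[0.0015,0,0.002,0,1],[0.0015,0,0.0021,0,1],[0.0015,0,0.0021,0,1],[0.0015,0,0.002,0,1],[0,0,0,0,1],[0,0,0,0,1]]'>/dev/null; python3 -c "from h import *;st()"
python3 -m inch '[[0,0,0,0,1],[0,0,0,0,1]]'>/dev/null
python3 - <<'E'
from h import *
st()
s=bot.capture("scene");cv2.imwrite("pics/s5.png",s[...,::-1])
h=cv2.cvtColor(s,cv2.COLOR_RGB2HSV);m=cv2.inRange(h,(5,145,150),(20,255,255));m[:,:262]=0;m[:,370:]=0;m[:120]=0;m[260:]=0
y,x=np.nonzero(m);print("mask x",x.min(),x.max())
for a in(290,300,330,350): print(a,y[x==a].min() if (x==a).any() else None,y[x==a].max() if (x==a).any() else None)
o,R=case()
for th in(.8,.7,.6,.5):
    q=[[proj("scene",o+R@[.07-.17*np.cos(th)+k*np.sin(th),yy,.159+.17*np.sin(th)+k*np.cos(th)]) for yy in(-.12,.12)] for k in(-.004,)]
    a,b=q[0];print(th,[round(np.interp(c,[b[0],a[0]],[b[1],a[1]]),1) for c in(290,300,330,350)])
E
```

```text
t7.17 tcp [-0.0638  0.0014  0.2495] toolx [-1.     0.001 -0.001] F [-0.84  0.47  0.35] w-0.000
t8.17 tcp [-0.0802  0.0016  0.2302] toolx [-1.     0.001 -0.   ] F [-1.2  -0.05 -0.79] w0.000
t8.33 tcp [-0.08    0.0016  0.2305] toolx [-1.     0.001  0.   ] F [-2.05  0.02 -1.1 ] w0.000
mask x 282 364
290 191 193
300 189 191
330 None None
350 178 181
0.8 [np.float64(182.4), np.float64(180.4), np.float64(174.6), np.float64(170.7)]
0.7 [np.float64(188.6), np.float64(186.6), np.float64(180.6), np.float64(176.6)]
0.6 [np.float64(194.9), np.float64(192.8), np.float64(186.7), np.float64(182.6)]
0.5 [np.float64(201.1), np.float64(199.0), np.float64(192.7), np.float64(188.5)]
```

Lip line at columns 300/350 gives about 0.62 rad, on plan. Continuing with slightly more inward preload.

```bash
python3 -m inch '[[0.0013,0,0.0021,0,1],[0.0013,0,0.0021,0,1],[0.0013,0,0.0021,0,1],[0.0013,0,0.0022,0,1],[0.0012,0,0.0022,0,1],[0.0012,0,0.0022,0,1],[0.0012,0,0.0022,0,1],[0.0012,0,0.0022,0,1],[0.001,0,0.0023,0,1],[0.001,0,0.0023,0,1],[0,0,0,0,1],[0,0,0,0,1]]'>/dev/null
cat >> h.py <<'E'
def ang():
    s=bot.capture("scene");h=cv2.cvtColor(s,cv2.COLOR_RGB2HSV);m=cv2.inRange(h,(5,145,140),(20,255,255));m[:,:275]=0;m[:,372:]=0;m[:120]=0;m[270:]=0
    y,x=np.nonzero(m);o,R=case();T=np.arange(-.02,.9,.01)
    for c in(290,300,350,356):
        L=[]
        for th in T:
            a,b=[proj("scene",o+R@[.07-.17*np.cos(th)-.004*np.sin(th),k,.159+.17*np.sin(th)-.004*np.cos(th)]) for k in(-.12,.12)]
            L.append(np.interp(c,[b[0],a[0]],[b[1],a[1]]))
        v=y[x==c]
        if len(v): print(c,"th %.3f"%np.interp(-(v.max()+1),-np.array(L)[::1],T) if L[0]<L[-1] else "th %.3f"%np.interp(v.max()+1,L[::-1],T[::-1]),end=" ")
    print()
E
python3 -c "from h import *;st();ang()"
```

```text
t9.38 tcp [-0.0924  0.0016  0.2085] toolx [-1.     0.001  0.001] F [-3.97  0.46  0.28] w0.000
290 th 0.452 300 th 0.467 350 th 0.457 356 th 0.452
```

```bash
python3 -m inch '[[0.001,0,0.0023,0,1],[0.001,0,0.0023,0,1],[0.001,0,0.0023,0,1],[0.001,0,0.0023,0,1],[0.001,0,0.0024,0,1],[0.0009,0,0.0024,0,1],[0.0008,0,0.0024,0,1],[0.0008,0,0.0024,0,1],[0.0007,0,0.0024,0,1],[0.0007,0,0.0024,0,1],[0,0,0,0,1],[0,0,0,0,1]]'>/dev/null
python3 -c "from h import *;st();ang()"
```

```text
t10.43 tcp [-0.1015  0.0016  0.1845] toolx [-1.     0.001  0.001] F [-6.29 -0.43 -0.08] w-0.000
290 th 0.317 300 th 0.314 350 th 0.315 356 th 0.310
```

```bash
python3 -m inch '[[0.0007,0,0.0024,0,1],[0.0007,0,0.0024,0,1],[0.0006,0,0.0025,0,1],[0.0006,0,0.0025,0,1],[0.0005,0,0.0025,0,1],[0.0005,0,0.0025,0,1],[0.0005,0,0.0025,0,1],[0.0004,0,0.0025,0,1],[0.0004,0,0.0025,0,1],[0.0004,0,0.0025,0,1],[0,0,0,0,1],[0,0,0,0,1]]'>/dev/null
python3 -c "from h import *;st();ang()"
```

```text
t11.48 tcp [-0.107   0.0016  0.1595] toolx [-1.     0.001  0.001] F [-6.63  0.29 -1.15] w0.000
290 th 0.152 300 th 0.167 350 th 0.162 356 th 0.155
```

```bash
python3 -m inch '[[0.0004,0,0.0022,0,1],[0.0003,0,0.0022,0,1],[0.0003,0,0.0022,0,1],[0.0002,0,0.0022,0,1],[0.0002,0,0.0022,0,1],[0.0002,0,0.0022,0,1],[0.0001,0,0.0022,0,1],[0.0001,0,0.0022,0,1],[0.0001,0,0.0022,0,1],[0,0,0,0,1],[0,0,0,0,1]]'>/dev/null
python3 -c "from h import *;st();ang()"
```

```text
t12.45 tcp [-0.1087  0.0016  0.1395] toolx [-1.     0.001  0.001] F [-6.05  1.21 -1.68] w0.000
290 th 0.050 300 th 0.044 350 th 0.057 356 th 0.049
```

```bash
python3 -m inch '[[0,0,0.0015,0,1],[0,0,0.0015,0,1],[0,0,0.0015,0,1],[0,0,0.0015,0,1],[0,0,0.0015,0,1],[0,0,0,0,1]]'>/dev/null
python3 -c "from h import *;st();ang()"
python3 -m inch '[[0,0,0.001,0,1],[0,0,0.001,0,1],[0,0,0.001,0,1],[0,0,0.001,0,1],[0,0,0.001,0,1],[0,0,0,0,1]]'>/dev/null
python3 -c "from h import *;st();ang()"
```

```text
t13.00 tcp [-0.1088  0.0016  0.1323] toolx [-1.     0.001  0.001] F [-6.88 -0.06 -1.65] w0.000
290 th 0.007 300 th 0.000 350 th 0.012 356 th 0.003 
t13.55 tcp [-0.1088  0.002   0.1284] toolx [-1.     0.001  0.002] F [-5.46  0.16  2.16] w0.001
290 th 0.007 300 th 0.000 350 th 0.012 356 th 0.003
```

Fz has reversed and the angle no longer changes, so the lid is seated. Backing away.

```bash
python3 -m inch '[[0.001,0,0,0,1],[0.003,0,0,0,1],[0.006,0,0,0,1],[0.01,0,0,0,1],[0.01,0,0,0,1],[0,0,-0.02,0,1],[0,0,-0.03,0,1],[0,0,-0.03,0,1],[0,0,-0.03,0,1],[0,0,0,0,1],[0,0,0,0,1],[0,0,0,0,1]]'>/dev/null
python3 - <<'E'
from h import *
st();ang();s=bot.capture("scene");cv2.imwrite("pics/f.png",cv2.resize(s[90:330,160:480],(800,600))[...,::-1])
E
```

```text
t14.60 tcp [-0.1378  0.0015  0.2367] toolx [-1.     0.001 -0.002] F [-0.15 -0.05  0.  ] w0.000
290 th 0.007 300 th 0.000 350 th 0.012 356 th 0.003
```

View pics/f.png

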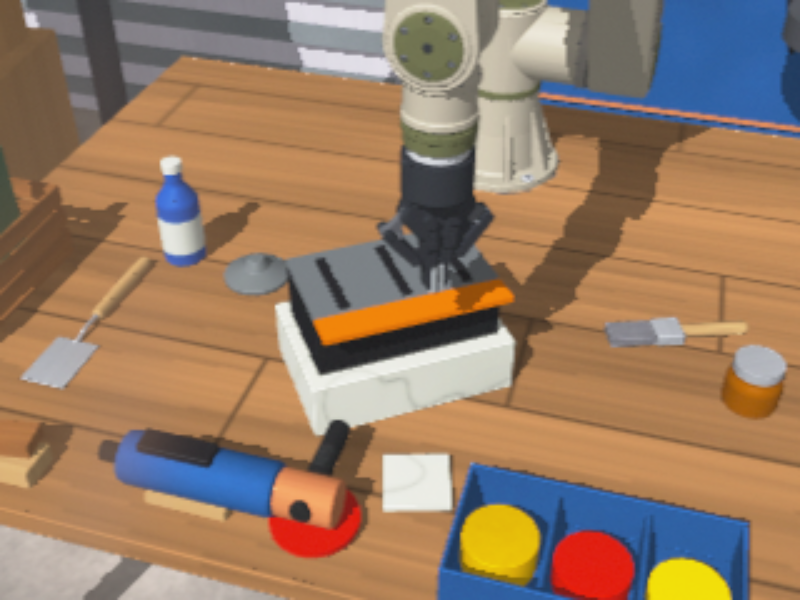

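The lid lies flat and shut with its lip at (320–512, 290–335). The fingers hang clear above and in front of it, and the bench items look undisturbed.

```bash
python3 -c "from station import bot;print(bot.hand_in())"
```

```text
the job is handed in; nothing more can be done
None
```

The lid was tipped over, caught at about 0.93 rad on the outside of the fingers, lowered slowly until it measured shut, and released with the arm clear and the other bench items looking undisturbed; the job is handed in at about 15 s, with no verdict returned.

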